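Pin up the microscope stage

TASK

Slide the spacer that fits snugly under the floating stage plate into the channel of the stage carrier until its hole lies under the plate's hole, and let go of it. Then take the tapered pin from the rack and drive it down through plate, spacer and lower plate so that all three holes are pulled into line, until its flange sits flat on the stage plate, and leave it there. Leave the bottle, jar, dish, slide box, resin block and screwdriver where they are.

Things in the scene. Friction and masses are not known exactly. Their poses are not given: they have to be found in the camera images.
- carrier: Stage carrier, fixed. Origin at bench height under the bore; x = the way a spacer slides in, z up. Its fixed aluminium lower plate spans x -60 to +35, y -54 to +54, upper face at z = 50 mm, 12 thick, with a vertical 19.5 mm through-hole (the bore) at x = y = 0; open air below it, between side walls under y = +-46.
- mouth (a point): Middle of the channel's open mouth, on the lower plate's upper face (z = 50), at carrier x = -30, y = 0; the lower plate juts out 30 mm before it as a sill. The channel, under the stage plate, runs to +x between two cheeks: 47 mm wide, 13.8 high. An end stop at carrier x = +25 lets a spacer's hole go at most 3 mm past the bore.
- bore (a point): Point on the axis of the lower plate's hole (the bore), 71.8 mm over the bench, level with the stage plate's top face; axes as the carrier's.
- plate_hole (a point): Centre of the 19.5 mm through-hole in the floating stage plate, on its top face. Dark steel plate, 60 (carrier x) by 76 (y) by 8 mm, underside 63.8 mm over the bench; slides level up to 7 mm either way in carrier x and y against about 2 N friction each. Starts 3 to 6 mm out of line with the bore. Two slide bars 6 mm high flank it at carrier y = +-50.
- spacer_a: White plastic spacer bar 8 mm thick, 102 long, 40 wide, 0.08 kg, flat on a 3 mm high mat. Origin: underside, on the axis of its 19.5 mm through-hole; z up, x along the bar to its nose: it spans x -80 to +22. A grip block 24 (x) by 20 (y), 38 tall, stands on the bar's top at x = -66. Too thin: loose in the channel.
- spacer_b: White plastic spacer bar 12 mm thick, 102 long, 40 wide, 0.1 kg, flat on a 3 mm high mat. Origin: underside, on the axis of its 19.5 mm through-hole; z up, x along the bar to its nose: it spans x -80 to +22. A grip block 24 (x) by 20 (y), 38 tall, stands on the bar's top at x = -66. Fits the 13.8 mm channel snugly.
- spacer_c: White plastic spacer bar 17 mm thick, 102 long, 40 wide, 0.13 kg, flat on a 3 mm high mat. Origin: underside, on the axis of its 19.5 mm through-hole; z up, x along the bar to its nose: it spans x -80 to +22. A grip block 24 (x) by 20 (y), 38 tall, stands on the bar's top at x = -66. Too thick for the channel.
- rack: Open white pin rack, fixed, 220 (x) by 64 (y), top face 85 mm over the bench, with three 23 mm holes in a row along its x at -65, 0 and +65 mm; a pin hangs in each by its flange. Origin at bench height under its centre, z up.
- pin: Steel tapered alignment pin, tip down, about 0.22 kg. Origin on its axis at the underside of its flange (34 mm across, 6 thick), z up. Below it 30 mm of straight 18 mm shank, then a taper to a 5 mm tip at z = -70. Above the flange a square grip, 22 by 22 mm, faces square to its x and y, z = 6 to 46. Starts in any rack hole, grip roughly square to the rack.
- dowel: Blunt straight steel dowel in the rack, 18 mm thick and 60 long under an equal flange, with a round 24 mm grip from 6 to 46 mm above. Origin as for the pin. Not needed.
- tommy: Slender 10 mm steel pin in the rack, 60 long under an equal flange, with a cross bar 50 mm long at 36 mm above. Origin as for the pin. Not needed.
- bottle: Amber reagent bottle, 150 mm tall, 56 across, standing. Origin at its underside. Leave alone.
- jar: Clear closed jar, 55 mm tall, 50 across. Origin at its underside. Leave alone.
- dish: Glass dish, 16 mm high, 90 across. Origin at its underside. Leave alone.
- slide_box: White slide box 50 by 85 by 26 mm. Origin at its underside. Leave alone.
- resin_block: Clear resin specimen block 45 by 65 by 28 mm. Origin at its underside. Leave alone.
- screwdriver: Screwdriver 170 mm long, lying along its x. Leave alone.
Mind the look-alikes: they are no part of the job. Leave any turquoise look-alike of the spacer_c alone.

How it is judged:
By the outcome, as a careful person would: the job done as asked, in the order asked, and still so for the second after the job is handed in, with the robot touching nothing.
It also fails if it takes over 64 s, if anything falls off the work surface, if the arm or the gripper's body presses on something with over 40 N, if the wrist force passes 120 N, or if a joint passes its speed limit or range.

ROBOT

A 6-joint arm with a two-finger parallel gripper is mounted at the origin on the work surface. World frame = base frame: x ahead of the robot, y to its left, z up, the work surface at z = 0. Lengths are in m, angles in rad, forces in N, time in s.
With the tool pointing down it reaches from about 0.3 to 0.85 m from the base axis. Payload 4.2 kg.
Tool frame: the origin (TCP) lies midway between the tips of the shut fingers; the grasp point (between the pads) lies behind it (ctrl.grasp_offset is the z of the grasp point in the tool frame, in m); z points along the fingers, y is the line along which they close (so a half turn about z gives the same grasp; the last joint's range is limited). The gripper opens to 91 mm and grips with 3 to 60 N. Pads are 32 mm wide; open, the fingers measure 118 mm over their backs; the gripper's body (76 mm by 178 mm) begins 60 mm behind the grasp point.
Start: joints at [-0.02, 0.32, 1.565, -0, 1.257, -0.02], TCP at [0.575, 0, 0.214] pointing down, gripper open.
Joint ranges: [-3.11, 3.11], [-0.84, 2.01], [0.21, 2.61], [-1.34, 4.49], [0.05, 2.63], [-2.56, 2.56]. Speed limits (rad/s): [2.57, 2.57, 3.14, 3.14, 3.14, 3.14].

INTERFACE

Orientations are given as a unit quaternion [x, y, z, w].
In Python, from cell import ctrl gives the robot as it stands.
- The arm moves only by the tool jog_arm, never from a script. Its argument "increments" is a list of rows, each a list of 3 entries, a list of its own where there are three numbers: the turn, a rotation vector about the world's x, y, z in rad, then the shift along the world's x, y, z in mm, then the finger opening in mm, from 0 to 91.2. In form: [[[rx, ry, rz], [tx, ty, tz], hand], ...]. A call has exactly 5 rows; each row is the pose to reach, as a shift and turn from the pose commanded when the call began; what a row does not reach only later rows make up. A row lasts 1/10 s, in which the tool goes at most 50 mm and 8.59 degrees, less where a joint would pass 70% of its speed; a pose out of reach is approached as far as the arm can. A call with a gripper value outside its range is refused whole. The fingers move at their own pace and stop on an object; the grip force is fixed at half the most. Time passes only in rows, so rows that repeat a pose let the fingers close, or fill a call up. It gives the time, the measured TCP pose, the force, the opening and the grip force at its end, in the units of the state.
- ctrl.state(): the state, without advancing time (a new reading comes with each control period).
- ctrl.camera(name): name is "scene" or "side" or "wrist"; returns the picture (400x640x3 uint8, blue, green, red); there is no depth.
- ctrl.camera_params(name): a dict with "K" (3x3 intrinsics, pixels), "distortion" ([k1, k2, p1, p2, k3] as OpenCV has them; the pictures are not rectified), "rvec" (rotation vector, rad) and "tvec" (3), from world to camera coordinates, as OpenCV has them. Camera axes: x right, y down, z forward; pixel columns grow to the right and rows downward; lengths in m; the calibration is good to about 2 mm. A picture is of the moment at which its call begins: read the wrist's pose just before it. camera_params takes no time and is no camera call; for the wrist camera it gives the pose at the moment of the call.
- ctrl.finish_job(): hands the job in; it is judged then, once.
Trained networks look in the newest picture that a camera, given by its name, has taken for a name from the list of things; names that differ only in an ending like _2 or _b are one class to them, and where a whole thing is asked for, a point or a joint stands for the part that bears it (a point fixed in the world has none). Each returns a list of dicts, best first, with "p" (0 to 1); they miss things now and then, are a little off and sometimes report something else, mostly with a low value. They report only what shows in the picture. A call takes as long as a camera call. They do not tell look-alikes from the thing itself.
- ctrl.find_in(label, camera): "box" ([left, top, right, bottom] in pixels, round what is visible of it).
- ctrl.mark_of(label, camera): "position" ([column, row] in pixels: a listed point, or the origin of a listed thing).
The state is a dict: "clock": time; "q": joint angles; "joint_vel": joint speeds; "effort": joint torques, N m; "ee_pos": TCP position; "tool_rot": TCP orientation; "ft_force": force on the tool from outside, world axes, zero at the start; "moment": the same for the moment, N m; "gripper_width": opening from 0.0 (shut) to 1.0 (fully open); "gripper_force": force on a finger pad.
Only numpy, scipy, OpenCV 4.12 (cv2) and the standard library are available. Lean on these libraries where they do the work, as an engineer would, in place of code of your own. Each camera call takes 0.05 s, during which the arm holds its last target. There are 200 camera calls.

## Working session

There is one attempt and no reset: what is moved stays moved. The work goes in short steps, Python scripts to look and compute and a tool call to move; the robot and the scene stay as the last step left them, time stands still between calls to the robot, and variables do not carry over. Pictures are saved under pics/ and viewed, at most 10 in all, crops included, and the job is handed in when it is done.

Besides the shell and the picture viewer there is one more tool, called after "Call:" as name(argument=value, ...), one argument or row to a line, values as JSON. jog_arm: Moves the arm, as the interface text tells. Its arguments: {"type":"object","properties":{"increments":{"type":"array","items":{"type":"array"}}},"required":["increments"]}

```bash
mkdir -p pics
cat > h.py <<'E'
import numpy as np, cv2
from cell import ctrl
def ray(cam,px,P=None):
    P=P or ctrl.camera_params(cam)
    u=cv2.undistortPoints(np.array([[px]],float),np.array(P['K']),np.array(P['distortion']))[0,0]
    R=cv2.Rodrigues(np.array(P['rvec'],float))[0]; t=np.array(P['tvec'],float).ravel()
    return -R.T@t, R.T@np.array([u[0],u[1],1])
def at_z(cam,px,z,P=None):
    o,d=ray(cam,px,P); return o+d*(z-o[2])/d[2]
def proj(cam,X,P=None):
    P=P or ctrl.camera_params(cam)
    return cv2.projectPoints(np.array(X,float).reshape(-1,3),np.array(P['rvec'],float),np.array(P['tvec'],float),np.array(P['K']),np.array(P['distortion']))[0][:,0]
E
python3 - <<'E'
from h import *
a=ctrl.camera('scene');b=ctrl.camera('side')
cv2.imwrite('pics/scene.png',a);cv2.imwrite('pics/side.png',b)
Z=dict(carrier=0,mouth=.05,bore=.0718,plate_hole=.0718,spacer_b=.003,rack=0,pin=.085,dowel=.085,tommy=.085)
for c in('scene','side'):
  for l,z in Z.items():
    for r in ctrl.mark_of(l,c)[:5]:
      if r['p']>.15: print(c,l,round(r['p'],2),np.round(r['position']),np.round(at_z(c,r['position'],z)[:2],4))
print(ctrl.state())
E
```

```text
scene carrier 0.85 [338. 219.] [0.5887 0.0193]
scene mouth 0.74 [349. 207.] [0.6211 0.0243]
scene bore 0.68 [338. 194.] [0.5833 0.0247]
scene bore 0.42 [361. 170.] [0.5494 0.1782]
scene plate_hole 0.8 [337. 195.] [0.583  0.0192]
scene spacer_b 0.95 [381. 178.] [0.558  0.2854]
scene spacer_b 0.88 [440. 189.] [0.7303 0.3472]
scene spacer_b 0.65 [341. 160.] [0.3862 0.3006]
scene spacer_b 0.64 [360. 171.] [0.482  0.2777]
scene rack 0.72 [215. 279.] [ 0.5269 -0.3327]
scene pin 0.55 [197. 234.] [ 0.4683 -0.3207]
scene dowel 0.62 [216. 268.] [ 0.5855 -0.3589]
scene tommy 0.6 [210. 249.] [ 0.5292 -0.3313]
side carrier 0.79 [302. 212.] [0.5802 0.0177]
side mouth 0.96 [314. 193.] [0.6177 0.0222]
side bore 0.67 [304. 195.] [0.5828 0.0119]
side bore 0.6 [313. 194.] [0.6041 0.0039]
side plate_hole 0.7 [303. 197.] [0.5783 0.0084]
side spacer_b 0.95 [230. 161.] [0.4857 0.2756]
side spacer_b 0.75 [199. 169.] [0.3977 0.2912]
side spacer_b 0.67 [257. 148.] [0.5754 0.2876]
side rack 0.62 [360. 327.] [ 0.5355 -0.3285]
side pin 0.84 [329. 319.] [ 0.4613 -0.3149]
side dowel 0.85 [394. 306.] [ 0.5945 -0.3549]
side dowel 0.75 [341. 191.] [ 0.665  -0.0303]
side tommy 0.75 [362. 312.] [ 0.53   -0.3346]
{'clock': 1.0, 'q': array([-1.99599319e-02,  3.19600491e-01,  1.56450197e+00, -1.14101054e-05,
        1.25739706e+00, -1.99986373e-02]), 'joint_vel': array([-0.00122604,  0.00061095,  0.00035816, -0.00018978, -0.00063931,
       -0.0019156 ]), 'effort': array([ 1.04890037e-04, -4.12351906e+01, -2.32235330e+01,  7.30076130e-02,
        3.75756773e-02,  2.57257096e-07]), 'ee_pos': array([5.75015825e-01, 1.98459201e-05, 2.13974895e-01]), 'tool_rot': array([7.07091852e-01, 7.07121708e-01, 2.83513883e-05, 3.73408667e-05]), 'ft_force': array([-0.81010446, -0.39769236,  0.59400192]), 'moment': array([-0.03795688,  0.01137543, -0.0065394 ]), 'gripper_force': 0.0, 'gripper_width': 0.9988752796886984}
```

View pics/scene.png

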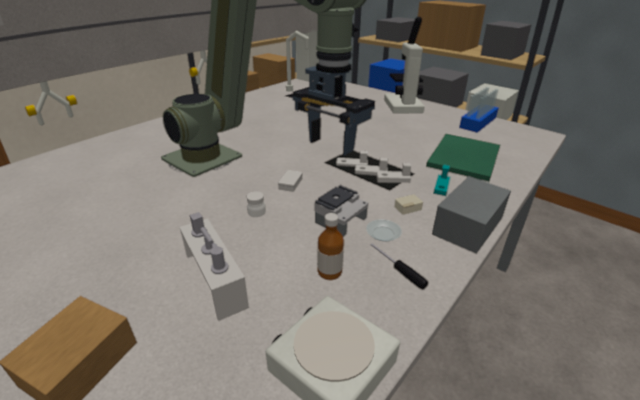

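View pics/side.png

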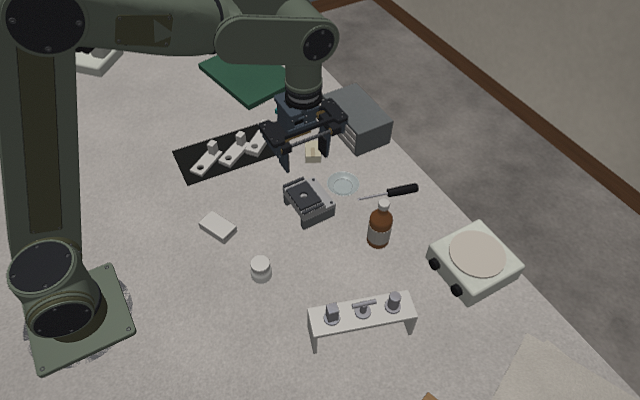

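Scene: three white spacers on the dark mat at about (350,161), (372,170) and (400,177), a turquoise look-alike at (443,178), the carrier at (338,205), and the rack at (212,265) with the square-grip pin at (197,225). 
Side: spacers at (205,160), (236,150) and (258,143), the carrier at (308,200), the pin at (331,312). Next I'll look through the wrist camera and move toward the mat.

Run:
```python
from h import *
P=ctrl.camera_params('wrist');o,d=ray('wrist',[320,200],P);print('cam',o,d,P['K'])
a=ctrl.camera('wrist');cv2.imwrite('pics/w1.png',a)
for l,z in dict(mouth=.05,bore=.0718,plate_hole=.0718,carrier=0).items():
    for r in ctrl.mark_of(l,'wrist')[:3]: print(l,round(r['p'],2),np.round(r['position']),np.round(at_z('wrist',r['position'],z,P)[:2],4))
print(ctrl.grasp_offset)
```

```text
cam [0.57596789 0.08377176 0.38522053] [-0.00108807 -0.29598063 -0.95520322] [[327.52975609   0.         320.57690497]
 [  0.         327.52975609 198.69755393]
 [  0.           0.           1.        ]]
mouth 0.81 [360. 158.] [0.6167 0.0254]
mouth 0.28 [138. 110.] [0.3913 0.075 ]
bore 0.7 [331. 169.] [0.5863 0.0182]
plate_hole 0.77 [327. 170.] [0.5823 0.0172]
carrier 0.71 [329. 152.] [0.5862 0.0236]
-0.0188
```

View pics/w1.png

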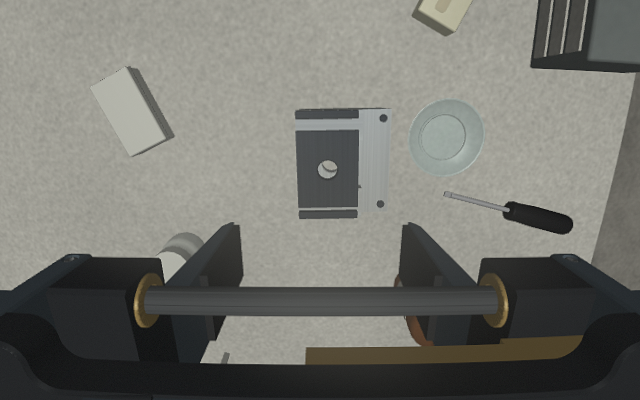

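Call:
jog_arm(
  increments=[
    [[0,0,0],[-10,20,40],91],
    [[0,0,0],[-25,55,70],91],
    [[0,0,0],[-45,95,100],91],
    [[0,0,0],[-65,135,120],91],
    [[0,0,0],[-85,170,130],91],
  ],
)

```text
clock: 1.75
ee_pos: [0.4898, 0.1716, 0.3463]
tool_rot: [0.707, 0.707, 0.002, 0.001]
ft_force: [1.2, 0.8, -1.4]
gripper_width: 0.997
gripper_force: 0.0
```

The wrist picture shows the carrier with its hole at (328,170) and the sill on the right, at x≈(360–390). The carrier's +x therefore points along world −x. The dish is at (447,137).

Run:
```python
from h import *
P=ctrl.camera_params('wrist')
a=ctrl.camera('wrist');cv2.imwrite('pics/w2.png',a)
for l,z in dict(spacer_b=.003).items():
    for r in ctrl.mark_of(l,'wrist')[:5]: print(l,round(r['p'],2),np.round(r['position']),np.round(at_z('wrist',r['position'],z,P)[:2],4))
for c in('scene','side'):
  for l in('bottle','dish','jar'):
    ctrl.camera(c)
    for r in ctrl.mark_of(l,c)[:1]: print(c,l,round(r['p'],2),np.round(at_z(c,r['position'],0)[:2],4))
```

```text
spacer_b 0.63 [260.  75.] [0.4023 0.2906]
spacer_b 0.61 [372.  79.] [0.569 0.285]
spacer_b 0.6 [484.  44.] [0.7351 0.337 ]
scene bottle 0.77 [ 0.6997 -0.159 ]
scene dish 0.9 [0.7251 0.0461]
scene jar 0.72 [ 0.382  -0.0998]
side bottle 0.97 [ 0.7029 -0.1555]
side dish 0.94 [0.7047 0.0355]
side jar 0.79 [ 0.41   -0.1101]
```

View pics/w2.png

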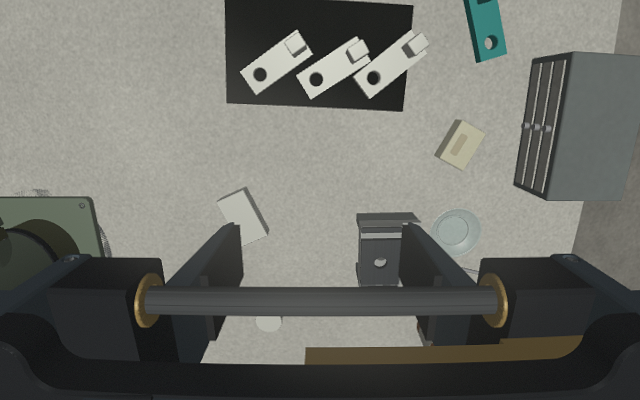

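The three spacer holes are at (260,75), (316,79) and (374,78), all noses pointing lower left. The turquoise look-alike's hole is at (490,43). I'll go closer to judge the thicknesses.

Call:
jog_arm(
  increments=[
    [[0,0,0],[0,25,-30],91],
    [[0,0,0],[0,50,-70],91],
    [[0,0,0],[0,75,-110],91],
    [[0,0,0],[0,90,-145],91],
    [[0,0,0],[0,100,-165],91],
  ],
)

```text
clock: 2.95
ee_pos: [0.4885, 0.2704, 0.1757]
tool_rot: [0.707, 0.707, -0.002, -0.001]
ft_force: [0.1, -0.0, 0.8]
gripper_width: 0.998
gripper_force: 0.0
```

Run:
```python
from h import *
P=ctrl.camera_params('wrist')
a=ctrl.camera('wrist');cv2.imwrite('pics/w3.png',a)
s=cv2.imread('pics/side.png')[120:195,165:285]; s=cv2.resize(s,None,fx=5.3,fy=5.3,interpolation=cv2.INTER_CUBIC)[:,:640]
w=np.zeros((600,640,3),np.uint8);w[:230]=a[:230];w[230:230+min(370,s.shape[0])]=s[:370,:640] if s.shape[1]>=640 else cv2.copyMakeBorder(s[:370],0,0,0,640-s.shape[1],0)
cv2.imwrite('pics/w3c.png',w)
for l,z in dict(spacer_b=.003).items():
    for r in ctrl.mark_of(l,'wrist')[:5]: print(l,round(r['p'],2),np.round(r['position']),np.round(at_z('wrist',r['position'],z,P)[:2],4))
import json;json.dump({k:np.array(v).tolist() for k,v in P.items()},open('P3.json','w'))
```

```text
spacer_b 0.98 [316. 166.] [0.4839 0.2851]
spacer_b 0.94 [243. 157.] [0.4066 0.2947]
spacer_b 0.81 [552. 120.] [0.734  0.3365]
spacer_b 0.76 [396. 164.] [0.569  0.2871]
```

View pics/w3c.png

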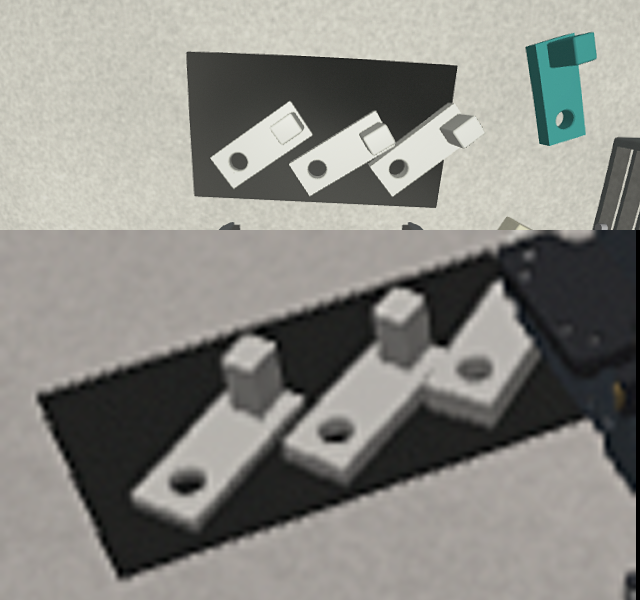

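Crop: the side view shows the left spacer thinnest, the middle one medium and the right one thickest. I'll check this in numbers by fitting the corners.

Run:
```python
from h import *
import json
P=json.load(open('P3.json'))
C={'L':[(211,157),(234,188),(290,101),(238.5,161)],'M':[(290,164),(309,195),(376,111),(317,169)],'R':[(370,164),(393,195),(450,104),(398.5,168)]}
for k,c in C.items():
  for t in (8,12,17):
    p=[at_z('wrist',q,.003+t/1e3,P)[:2]*1e3 for q in c]
    e=p[0]-p[2]
    print(k,t,'width',round(np.linalg.norm(p[0]-p[1]),1),'len',round(np.linalg.norm(e),1),'hdg',round(np.degrees(np.arctan2(e[1],e[0])),1),'hole',np.round(p[3],1))
    n=(p[0]+p[1])/2; 
    A=proj('side',[[*(p[1]/1e3),.003],[*(p[1]/1e3),.003+t/1e3]]); print('   side vertical px x5.3',np.round((A[0]-A[1])*5.3,1))
g=cv2.cvtColor(cv2.imread('pics/w3.png'),cv2.COLOR_BGR2GRAY)
# side image: vertical profile at nose bottom corners
s=cv2.cvtColor(cv2.imread('pics/side.png'),cv2.COLOR_BGR2GRAY)
for u in (199,200,202,228,229,230,255,257): print(u,s[145:192,u].tolist())
# carrier sill & edges from w1
```

```text
L 8 width 39.9 len 100.7 hdg -146.4 hole [403.5 292. ]
   side vertical px x5.3 [ 2.4 10.4]
L 12 width 39.4 len 99.5 hdg -146.4 hole [404.5 292.8]
   side vertical px x5.3 [ 3.6 15.6]
L 17 width 38.8 len 98.0 hdg -146.4 hole [405.8 293.7]
   side vertical px x5.3 [ 5.1 22.2]
M 8 width 38.8 len 102.3 hdg -148.3 hole [485.3 283.5]
   side vertical px x5.3 [ 1.8 10.4]
M 12 width 38.4 len 101.1 hdg -148.3 hole [485.4 284.4]
   side vertical px x5.3 [ 2.6 15.6]
M 17 width 37.8 len 99.5 hdg -148.3 hole [485.4 285.4]
   side vertical px x5.3 [ 3.7 22.2]
R 8 width 42.6 len 98.9 hdg -141.7 hole [570.5 284.9]
   side vertical px x5.3 [ 1.1 10.4]
R 12 width 42.1 len 97.7 hdg -141.7 hole [569.6 285.7]
   side vertical px x5.3 [ 1.6 15.7]
R 17 width 41.4 len 96.3 hdg -141.7 hole [568.4 286.7]
   side vertical px x5.3 [ 2.3 22.3]
199 [31, 33, 33, 30, 31, 33, 32, 34, 32, 31, 31, 29, 20, 41, 134, 183, 187, 182, 183, 176, 125, 78, 48, 13, 39, 160, 187, 185, 177, 128, 67, 38, 30, 33, 30, 24, 43, 148, 164, 154, 153, 157, 160, 161, 159, 158, 162]
200 [32, 32, 31, 31, 32, 32, 33, 33, 31, 30, 25, 24, 58, 
[... 819 characters left out ...]
, 157, 155]
230 [34, 104, 176, 190, 182, 179, 177, 178, 179, 183, 153, 106, 89, 58, 96, 169, 186, 184, 185, 139, 93, 91, 76, 44, 27, 20, 113, 159, 163, 158, 157, 160, 164, 161, 156, 159, 163, 159, 156, 157, 160, 162, 162, 159, 155, 156, 154]
255 [88, 94, 62, 125, 175, 183, 189, 135, 89, 96, 102, 65, 26, 32, 33, 31, 24, 84, 157, 168, 160, 162, 165, 163, 164, 161, 159, 162, 159, 157, 157, 160, 161, 160, 157, 160, 158, 157, 156, 157, 161, 158, 157, 160, 157, 155, 158]
257 [109, 99, 130, 173, 184, 185, 185, 154, 107, 92, 99, 91, 56, 31, 31, 28, 24, 153, 174, 163, 161, 163, 165, 163, 161, 160, 160, 159, 161, 164, 162, 158, 161, 162, 161, 161, 162, 162, 162, 162, 161, 158, 157, 159, 162, 161, 158]
```

Dark side-wall bands of about 2.5, 3.5 and 4.5 px match 8, 12 and 17 mm, so the middle bar is spacer_b. Its block is near (0.542,0.319) and its heading is −148°. I'll move above it.

Call:
jog_arm(
  increments=[
    [[0,0,0.14],[14,13,-10],60],
    [[0,0,0.28],[28,26,-30],60],
    [[0,0,0.42],[42,38,-50],60],
    [[0,0,0.553],[53,49,-75],60],
    [[0,0,0.553],[53,49,-85],60],
  ],
)

```text
clock: 3.55
ee_pos: [0.5441, 0.3192, 0.0931]
tool_rot: [0.487, 0.873, -0.0, 0.0]
ft_force: [-0.2, -0.7, 0.3]
gripper_width: 0.654
gripper_force: 0.0
```

Run:
```python
from h import *
P=ctrl.camera_params('wrist');s=ctrl.state();print(s['ee_pos'],s['tool_rot'])
a=ctrl.camera('wrist')
for r in ctrl.mark_of('spacer_b','wrist')[:5]: print(round(r['p'],2),np.round(r['position']),np.round(at_z('wrist',r['position'],.003,P)[:2],4))
# overlay predicted bar/block
h=np.array([.4854,.2844]);th=np.radians(-148.3);R=np.array([[np.cos(th),-np.sin(th)],[np.sin(th),np.cos(th)]])
def box(x0,x1,w,z,col):
    X=[[*(h+R@np.array(q)/1e3),z] for q in((x0,-w),(x1,-w),(x1,w),(x0,w))]
    cv2.polylines(a,[proj('wrist',X,P).round().astype(int)],True,col,1)
box(-80,22,20,.015,(0,0,255));box(-78,-54,10,.053,(0,255,0))
tp=proj('wrist',[s['ee_pos']],P)[0].astype(int);cv2.circle(a,tuple(map(int,tp)),3,(255,0,0),1)
cv2.imwrite('pics/w4.png',a)
```

```text
[0.54413931 0.31918349 0.09309808] [ 4.87378163e-01  8.73190998e-01 -5.90276500e-05  6.11393701e-05]
0.77 [235. 200.] [0.4831 0.2841]
0.74 [320. 247.] [0.5662 0.2846]
0.66 [151. 140.] [0.4016 0.2929]
```

View pics/w4.png

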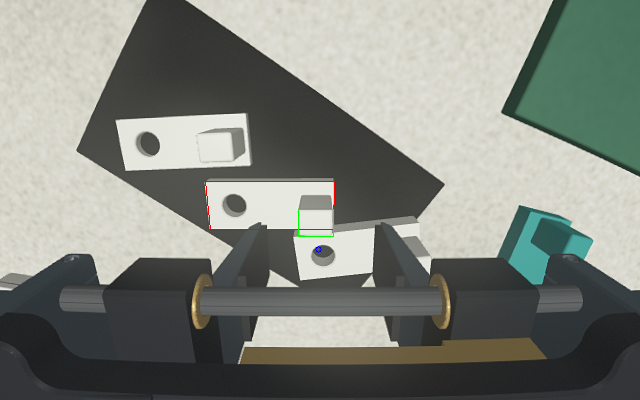

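The overlay sits on the middle spacer: bar top at (205–335,180–229), block top at (299–333,209–236). I'll descend and grip.

Call:
jog_arm(
  increments=[
    [[0,0,0],[-2,0,-25],60],
    [[0,0,0],[-2,0,-50],60],
    [[0,0,0],[-2,0,-67],60],
    [[0,0,0],[-2,0,-69],45],
    [[0,0,0],[-2,0,-69],10],
  ],
)

```text
clock: 4.15
ee_pos: [0.5415, 0.3188, 0.0265]
tool_rot: [0.488, 0.873, 0.001, 0.0]
ft_force: [0.1, 0.3, -0.5]
gripper_width: 0.515
gripper_force: 0.0
```

Call:
jog_arm(
  increments=[
    [[0,0,0],[0,0,0],10],
    [[0,0,0],[0,0,0],10],
    [[0,0,0],[0,0,0],10],
    [[0,0,0],[0,0,3],10],
    [[0,0,0],[0,0,10],10],
  ],
)

```text
clock: 4.65
ee_pos: [0.5405, 0.3188, 0.0348]
tool_rot: [0.487, 0.873, -0.001, -0.0]
ft_force: [-0.3, -1.1, -1.9]
gripper_width: 0.259
gripper_force: 30.0
```

Gripped at 23.6 mm. I'll lift and carry it to the mouth side.

Call:
jog_arm(
  increments=[
    [[0,0,0],[0,0,40],10],
    [[0,0,0],[10,-5,80],10],
    [[0,0,-0.1],[35,-30,95],10],
    [[0,0,-0.24],[65,-75,95],10],
    [[0,0,-0.38],[95,-120,95],10],
  ],
)

```text
clock: 5.15
ee_pos: [0.6326, 0.2053, 0.1316]
tool_rot: [0.645, 0.764, 0.001, 0.001]
ft_force: [0.4, -0.2, -2.1]
gripper_width: 0.263
gripper_force: 30.0
```

Call:
jog_arm(
  increments=[
    [[0,0,-0.1],[25,-45,0],10],
    [[0,0,-0.173],[50,-90,0],10],
    [[0,0,-0.173],[70,-135,0],10],
    [[0,0,-0.173],[80,-170,0],10],
    [[0,0,-0.173],[80,-178,0],10],
  ],
)

```text
clock: 5.65
ee_pos: [0.7128, 0.0229, 0.1299]
tool_rot: [0.709, 0.706, -0.0, 0.001]
ft_force: [0.2, 0.4, -0.7]
gripper_width: 0.261
gripper_force: 30.0
```

Run:
```python
from h import *
P=ctrl.camera_params('wrist');s=ctrl.state();print(s['ee_pos'],s['tool_rot'])
a=ctrl.camera('wrist');cv2.imwrite('pics/w5.png',a)
for l,z in dict(mouth=.05,bore=.0718,plate_hole=.0718,carrier=0,spacer_b=s['ee_pos'][2]-.0213).items():
    for r in ctrl.mark_of(l,'wrist')[:3]: print(l,round(r['p'],2),np.round(r['position']),np.round(at_z('wrist',r['position'],z,P)[:2],4))
import json;json.dump({k:np.array(v).tolist() for k,v in P.items()},open('P5.json','w'))
```

```text
[0.71276586 0.02285542 0.1298555 ] [ 7.08697310e-01  7.05511931e-01 -3.23875377e-04  9.66340201e-04]
mouth 0.84 [203. 210.] [0.618  0.0207]
bore 0.92 [151. 222.] [0.585  0.0185]
plate_hole 0.62 [147. 226.] [0.5811 0.0149]
carrier 0.66 [189. 196.] [0.5866 0.0183]
spacer_b 0.65 [220. 232.] [0.6494 0.0257]
```

View pics/w5.png

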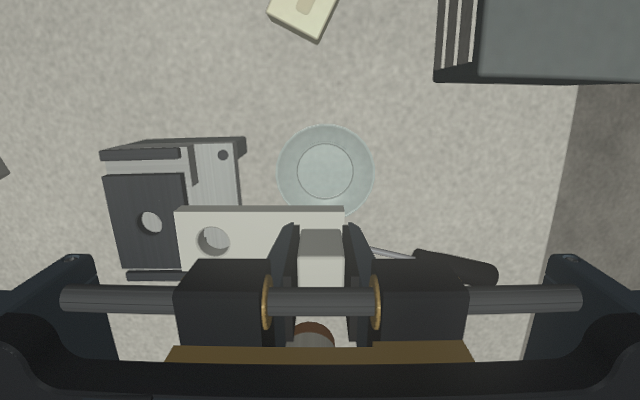

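The picture shows the spacer in the gripper with its hole at (213,240), the carrier plate hole at (150,222) and the mouth at about (203,210).

Run:
```python
from h import *
import json
P=json.load(open('P5.json'))
def h(a,b,z,n):
    p,q=at_z('wrist',a,z,P)[:2]*1e3,at_z('wrist',b,z,P)[:2]*1e3;d=q-p
    print(n,p.round(1),q.round(1),round(np.linalg.norm(d),1),'hdg',round(np.degrees(np.arctan2(d[1],d[0])),2))
# refined line fits on crop via LSD
g=cv2.cvtColor(cv2.imread('pics/w5.png'),cv2.COLOR_BGR2GRAY)
L=cv2.createLineSegmentDetector().detect(g[120:300,90:360])[0][:,0]+np.array([90,120,90,120])
for l in L:
    if np.hypot(l[2]-l[0],l[3]-l[1])>25:
        z=.0718
        h(l[:2],l[2:],z,str(l.round(0)))
h((213,240),(213,240),.1298-.0213+.012,'spacer hole')
```

```text
[ 92. 255.  99. 284.] [530.6  -9.5] [530.7 -36.5] 26.9 hdg -89.71
[198. 258. 266. 258.] [617.8 -11.6] [671.  -11.7] 53.2 hdg -0.11
[101. 284. 176. 285.] [532.  -36.1] [596.  -36.6] 64.1 hdg -0.44
[173. 212. 181. 268.] [602.9  26.8] [602.8 -20.8] 47.6 hdg -90.15
[176. 286. 198. 257.] [596.4 -37.4] [617.4 -11.2] 33.7 hdg 51.24
[344. 286. 342. 226.] [732.4 -36.5] [730.1  15.3] 51.8 hdg 92.61
[299. 224. 297. 287.] [697.6  16.5] [694.4 -37.5] 54.0 hdg -93.38
[178. 281. 128. 281.] [598.8 -32.1] [556.6 -32.7] 42.2 hdg -179.11
[299. 286. 342. 286.] [696.6 -37. ] [730.7 -37.2] 34.1 hdg -0.43
[266. 257. 282. 227.] [671.4 -10.8] [684.8  14.4] 28.6 hdg 62.12
[101. 174. 182. 171.] [552.   56.3] [614.   57.5] 61.9 hdg 1.12
[121. 267. 101. 177.] [552.9 -20.1] [551.6  54.3] 74.4 hdg 91.05
[129. 270. 179. 270.] [559.6 -22.9] [601.2 -22.1] 41.6 hdg 1.11
[184. 172. 188. 206.] [615.2  57.1] [615.6  31.6] 25.5 hdg -89.13
[179. 158. 101. 161.] [613.3  67. ] [553.9  66. ] 59.4 hdg -178.99
[ 99. 150. 126. 144.] [554.7  74.2] [575.6  78.1] 21.3 hdg 10.76
[178. 267. 122. 268.] [600.5 -20. ] [553.6 -21. ] 46.9
[... 542 characters left out ...]
42. 182. 143.] [651.2  78. ] [616.5  78.2] 34.7 hdg 179.68
[243. 205. 342. 205.] [656.7  32. ] [729.6  31.9] 72.9 hdg -0.12
[189. 205. 236. 205.] [616.4  32.3] [651.2  32.1] 34.7 hdg -0.31
[341. 256. 301. 256.] [729.3 -10.2] [698.3  -9.9] 31.0 hdg 179.55
[121. 148. 177. 146.] [570.9  75. ] [612.6  75.7] 41.7 hdg 0.93
[181. 142. 133. 144.] [615.7  78.8] [580.8  78.1] 34.9 hdg -178.8
[183. 203. 179. 174.] [612.1  33.6] [611.7  55.4] 21.8 hdg 90.82
[181. 272. 128. 273.] [601.9 -24.5] [558.  -25.7] 43.9 hdg -178.35
[154. 176. 118. 176.] [593.   54.6] [565.4  54.9] 27.6 hdg 179.41
[171. 291.  91. 289.] [591.1 -41.4] [521.9 -41.1] 69.2 hdg 179.71
spacer hole [648.8  25.7] [648.8  25.7] 0.0 hdg 0.0
```

Run:
```python
from h import *
import json
P=json.load(open('P5.json'))
for p,z in (((176,211.3),.1205),((345,212),.1205),((189,205),.1085),((342,205),.1085),((177,268),.1205),((181,284),.1205),((213.5,240.5),.1205)): print(p,z,(at_z('wrist',p,z,P)[:2]*1e3).round(1))
# hole blob
g=cv2.cvtColor(cv2.imread('pics/w5.png'),cv2.COLOR_BGR2GRAY)[222:260,190:240]
m=(g<185).astype(np.uint8)
n,l,s,c=cv2.connectedComponentsWithStats(m)
for i in range(1,n):
    if s[i,4]>30: print(s[i],c[i]+[190,222])
```

```text
(176, 211.3) 0.1205 [628.6  44.1]
(345, 212) 0.1205 [728.2  43.3]
(189, 205) 0.1085 [631.8  44.1]
(342, 205) 0.1085 [727.2  43.6]
(177, 268) 0.1205 [623.8   6.5]
(181, 284) 0.1205 [624.7  -5. ]
(213.5, 240.5) 0.1205 [649.1  25.3]
[   0    4   50   34 1162] [211.05765921 244.18158348]
```

Carrier heading is about 181° and the spacer's about 179.7°. I'll align it and lower it onto the sill.

Call:
jog_arm(
  increments=[
    [[0,0,0.012],[2,-2,-10],10],
    [[0,0,0.024],[2,-3.8,-30],10],
    [[0,0,0.024],[2,-3.8,-48],10],
    [[0,0,0.024],[2,-3.8,-57],10],
    [[0,0,0.024],[2,-3.8,-57],10],
  ],
)

```text
clock: 6.45
ee_pos: [0.7127, 0.0248, 0.0722]
tool_rot: [0.698, 0.716, -0.001, -0.001]
ft_force: [-0.2, -0.4, -0.5]
gripper_width: 0.261
gripper_force: 29.9
```

Run:
```python
from h import *
P=ctrl.camera_params('wrist');s=ctrl.state();print(s['ee_pos'],s['tool_rot'],s['ft_force'],s['moment'])
a=ctrl.camera('wrist')
for l,z in dict(mouth=.05,bore=.0718,plate_hole=.0718,spacer_b=.051).items():
    for r in ctrl.mark_of(l,'wrist')[:2]: print(l,round(r['p'],2),np.round(r['position']),np.round(at_z('wrist',r['position'],z,P)[:2],4))
b=ctrl.camera('side')
w=np.vstack([cv2.resize(a[110:310,60:360],(600,400)),cv2.resize(b[160:240,270:420],(600,200),interpolation=cv2.INTER_CUBIC)])
cv2.imwrite('pics/w6.png',w)
```

```text
[0.71274876 0.024818   0.07217793] [ 6.98101895e-01  7.15997647e-01 -7.08653700e-04 -7.81499613e-04] [-0.20130648 -0.35666943 -0.52030895] [ 0.04919368 -0.00332647 -0.02230151]
mouth 0.92 [174. 237.] [0.6183 0.0208]
bore 0.88 [104. 253.] [0.5843 0.019 ]
plate_hole 0.77 [101. 257.] [0.5824 0.0164]
spacer_b 0.95 [216. 235.] [0.6471 0.0237]
```

View pics/w6.png

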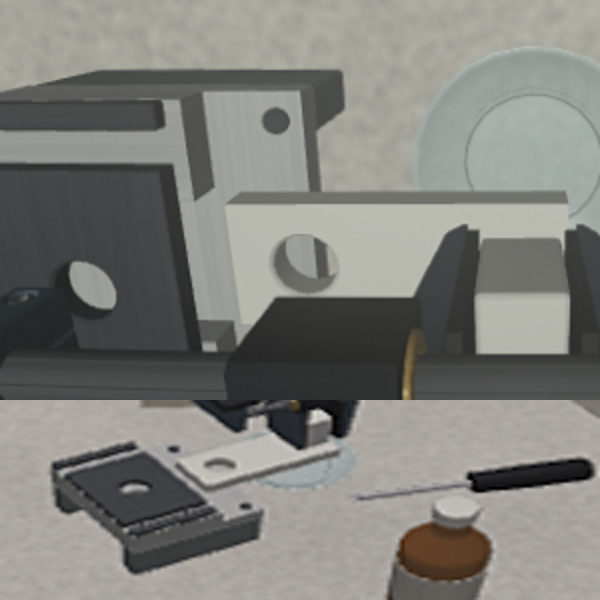

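Picture: the spacer's nose at (228,200)–(245,320) is just short of the mouth edge, low over the sill and square to it. The measured pose lags the command, so I'll re-read it.

Run:
```python
from h import *
for i in range(3):
    s=ctrl.state();print(s['clock'],s['ee_pos'].round(4),s['tool_rot'].round(4),s['joint_vel'].round(3),s['ft_force'].round(1)); ctrl.camera('side')
```

```text
6.75 [0.7136 0.0242 0.0731] [6.985e-01 7.156e-01 2.000e-04 2.000e-04] [-0.002  0.    -0.    -0.     0.002  0.002] [ 0.7 -0.1 -1.5]
6.8 [0.7136 0.0241 0.0731] [6.985e-01 7.156e-01 2.000e-04 2.000e-04] [-0.003 -0.002 -0.001  0.     0.001 -0.   ] [ 0.6 -0.6 -0.9]
6.85 [0.7136 0.024  0.0731] [6.985e-01 7.156e-01 2.000e-04 2.000e-04] [-0.001  0.002 -0.001  0.001  0.002 -0.001] [-0.9  0.  -1.7]
```

Call:
jog_arm(
  increments=[
    [[0,0,0],[0,-4.8,0],10],
    [[0,0,0],[0,-4.8,0],10],
    [[0,0,0],[-6,-4.9,0],10],
    [[0,0,0],[-12,-5,0],10],
    [[0,0,0],[-18,-5.1,0],10],
  ],
)

```text
clock: 7.4
ee_pos: [0.6947, 0.0189, 0.0729]
tool_rot: [0.699, 0.716, -0.0, -0.0]
ft_force: [-0.4, -0.5, -0.5]
gripper_width: 0.263
gripper_force: 29.9
```

Call:
jog_arm(
  increments=[
    [[0,0,0],[-6,-0.1,0],10],
    [[0,0,0],[-12,-0.2,0],10],
    [[0,0,0],[-18,-0.3,0],10],
    [[0,0,0],[-24,-0.4,0],10],
    [[0,0,0],[-24,-0.4,0],10],
  ],
)

```text
clock: 7.9
ee_pos: [0.6705, 0.0185, 0.0731]
tool_rot: [0.699, 0.716, -0.0, -0.0]
ft_force: [0.6, -0.1, -0.5]
gripper_width: 0.257
gripper_force: 29.9
```

Call:
jog_arm(
  increments=[
    [[0,0,0],[-6,-0.1,0],10],
    [[0,0,0],[-12,-0.2,0],10],
    [[0,0,0],[-18,-0.3,0],10],
    [[0,0,0],[-21,-0.4,0],10],
    [[0,0,0],[-21,-0.4,0],10],
  ],
)

```text
clock: 8.4
ee_pos: [0.65, 0.0181, 0.0731]
tool_rot: [0.699, 0.716, -0.0, -0.0]
ft_force: [0.7, 0.5, -0.9]
gripper_width: 0.262
gripper_force: 29.9
```

Run:
```python
from h import *
P=ctrl.camera_params('wrist');s=ctrl.state();print(s['ee_pos'],s['ft_force'])
a=ctrl.camera('wrist')
for l,z in dict(bore=.0718,plate_hole=.0718,spacer_b=.051).items():
    for r in ctrl.mark_of(l,'wrist')[:2]: print(l,round(r['p'],2),np.round(r['position']),np.round(at_z('wrist',r['position'],z,P)[:2],4))
b=ctrl.camera('side')
for l,z in dict(bore=.0718,plate_hole=.0718).items():
    for r in ctrl.mark_of(l,'side')[:2]: print(l,round(r['p'],2),np.round(r['position']),np.round(at_z('side',r['position'],z)[:2],4))
w=np.vstack([cv2.resize(a[110:310,0:300],(600,400)),cv2.resize(b[160:240,240:390],(600,200),interpolation=cv2.INTER_CUBIC)])
cv2.imwrite('pics/w7.png',w)
```

```text
[0.65001002 0.01806273 0.07305498] [ 0.6713661   0.49776208 -0.87281102]
bore 0.57 [212. 244.] [0.5878 0.02  ]
plate_hole 0.93 [205. 249.] [0.5838 0.017 ]
spacer_b 0.72 [216. 233.] [0.5839 0.0184]
bore 0.58 [305. 196.] [0.5836 0.0092]
bore 0.46 [305. 210.] [ 0.5613 -0.0312]
plate_hole 0.77 [305. 194.] [0.586  0.0158]
plate_hole 0.49 [340. 190.] [ 0.6687 -0.0182]
```

View pics/w7.png

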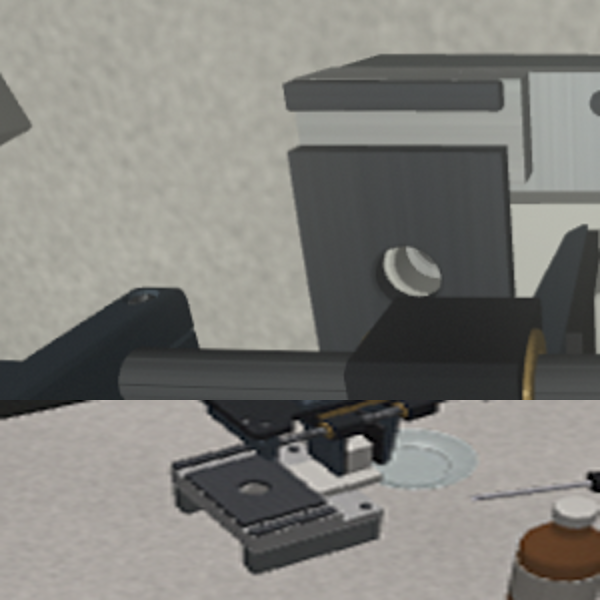

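The spacer's light hole now shows through the plate hole at (410,270), so it lies under it. I'll lower 1 mm, release and rise.

Call:
jog_arm(
  increments=[
    [[0,0,0],[0,0,-1],10],
    [[0,0,0],[0,0,-1],30],
    [[0,0,0],[0,0,-1],34],
    [[0,0,0],[0,0,-1],34],
    [[0,0,0],[0,0,-1],34],
  ],
)

```text
clock: 9.25
ee_pos: [0.6505, 0.0181, 0.0718]
tool_rot: [0.699, 0.716, -0.0, -0.0]
ft_force: [-0.0, -0.7, -0.3]
gripper_width: 0.371
gripper_force: 0.0
```

Call:
jog_arm(
  increments=[
    [[0,0,0],[0,0,20],34],
    [[0,0,0],[0,0,60],34],
    [[0,0,0],[0,0,100],34],
    [[0,0,0.1],[-5,-10,135],34],
    [[0,0,0.24],[-20,-30,150],60],
  ],
)

```text
clock: 9.75
ee_pos: [0.6328, -0.0112, 0.2259]
tool_rot: [0.605, 0.796, 0.002, 0.003]
ft_force: [0.9, -0.2, -0.1]
gripper_width: 0.428
gripper_force: 0.0
```

Call:
jog_arm(
  increments=[
    [[0,0,0.14],[-30,-35,0],60],
    [[0,0,0.28],[-60,-75,0],60],
    [[0,0,0.42],[-90,-115,0],60],
    [[0,0,0.56],[-115,-155,0],60],
    [[0,0,0.7],[-135,-195,0],60],
  ],
)

```text
clock: 10.25
ee_pos: [0.4944, -0.207, 0.2222]
tool_rot: [0.298, 0.955, -0.0, 0.0]
ft_force: [0.7, -0.3, -0.0]
gripper_width: 0.659
gripper_force: 0.0
```

Call:
jog_arm(
  increments=[
    [[0,0,0.14],[-10,-35,-5],60],
    [[0,0,0.28],[-20,-70,-10],60],
    [[0,0,0.33],[-30,-105,-15],60],
    [[0,0,0.33],[-30,-108,-20],60],
    [[0,0,0.33],[-30,-108,-20],60],
  ],
)

```text
clock: 10.75
ee_pos: [0.4654, -0.3142, 0.201]
tool_rot: [0.141, 0.99, 0.001, -0.001]
ft_force: [-0.1, 0.5, 0.3]
gripper_width: 0.658
gripper_force: 0.0
```

Run:
```python
from h import *
ctrl.camera('scene')
P=ctrl.camera_params('wrist');s=ctrl.state();print(s['ee_pos'],s['tool_rot'],s['q'])
a=ctrl.camera('wrist')
for l,z in dict(pin=.085,dowel=.085,tommy=.085,rack=0).items():
    for r in ctrl.mark_of(l,'wrist')[:2]: print(l,round(r['p'],2),np.round(r['position']),np.round(at_z('wrist',r['position'],z,P)[:2],4))
cv2.imwrite('pics/w8.png',a)
import json;json.dump({k:np.array(v).tolist() for k,v in P.items()},open('P8.json','w'))
```

```text
[ 0.46588087 -0.31340069  0.2014876 ] [ 1.40445692e-01  9.90088079e-01  6.24407802e-04 -4.62878725e-04] [-6.13067895e-01  3.07280838e-01  1.61500406e+00  7.35772614e-04
  1.22070029e+00 -1.90229387e+00]
pin 0.71 [317. 194.] [ 0.4662 -0.3157]
dowel 0.57 [317. 316.] [ 0.594 -0.353]
tommy 0.7 [322. 256.] [ 0.5279 -0.3291]
rack 0.78 [320. 229.] [ 0.5336 -0.3321]
rack 0.32 [319. 196.] [ 0.4936 -0.3219]
```

View pics/w8.png

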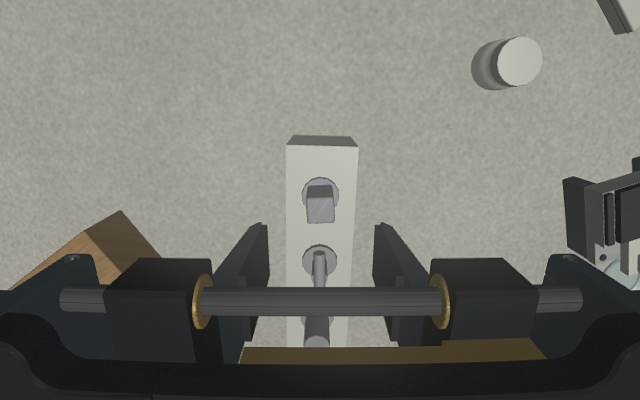

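The pin with the square grip is at (320,200), at the rack's near end. The tommy is at (320,262) and the dowel at (317,325). The grip is square to the tool, so I'll descend and grip.

Call:
jog_arm(
  increments=[
    [[0,0,0],[0.5,-2,-35],60],
    [[0,0,0],[0.5,-2,-70],60],
    [[0,0,0],[0.5,-2,-95],60],
    [[0,0,0],[0.5,-2,-105],60],
    [[0,0,0],[0.5,-2,-105],40],
  ],
)

```text
clock: 11.55
ee_pos: [0.4663, -0.315, 0.0961]
tool_rot: [0.14, 0.99, 0.001, -0.001]
ft_force: [-0.8, 0.7, -0.1]
gripper_width: 0.599
gripper_force: 0.0
```

Call:
jog_arm(
  increments=[
    [[0,0,0],[0,0,0],10],
    [[0,0,0],[0,0,0],10],
    [[0,0,0],[0,0,0],10],
    [[0,0,0],[0,0,0],10],
    [[0,0,0],[0,0,0],10],
  ],
)

```text
clock: 12.05
ee_pos: [0.4671, -0.3159, 0.0979]
tool_rot: [0.14, 0.99, -0.0, 0.001]
ft_force: [0.2, 2.0, 3.8]
gripper_width: 0.239
gripper_force: 30.0
```

Gripped at 21.8 mm. I'll lift and carry it above the plate.

Call:
jog_arm(
  increments=[
    [[0,0,0],[0,0,35],10],
    [[0,0,0],[0,0,80],10],
    [[0,0,0],[0,5,115],10],
    [[0,0,0],[15,35,125],10],
    [[0,0,0],[30,80,125],10],
  ],
)

```text
clock: 12.55
ee_pos: [0.4977, -0.2373, 0.224]
tool_rot: [0.142, 0.99, -0.001, 0.002]
ft_force: [1.4, 0.1, -3.2]
gripper_width: 0.236
gripper_force: 30.0
```

Call:
jog_arm(
  increments=[
    [[0,0,0],[20,45,0],10],
    [[0,0,0],[40,90,0],10],
    [[0,0,0],[60,135,0],10],
    [[0,0,0],[75,180,0],10],
    [[0,0,0],[87,225,0],10],
  ],
)

```text
clock: 13.05
ee_pos: [0.5837, -0.009, 0.2212]
tool_rot: [0.14, 0.99, -0.0, -0.001]
ft_force: [1.3, 0.7, -3.2]
gripper_width: 0.239
gripper_force: 30.0
```

Call:
jog_arm(
  increments=[
    [[0,0,0],[0,15,-10],10],
    [[0,0,0],[0,28,-30],10],
    [[0,0,0],[0,28,-40],10],
    [[0,0,0],[0,28,-40],10],
    [[0,0,0],[0,28,-40],10],
  ],
)

```text
clock: 13.55
ee_pos: [0.5835, 0.0159, 0.182]
tool_rot: [0.14, 0.99, -0.0, -0.0]
ft_force: [-0.1, -0.8, -2.1]
gripper_width: 0.24
gripper_force: 30.0
```

Run:
```python
from h import *
ctrl.camera('side');ctrl.camera('scene')
P=ctrl.camera_params('wrist');s=ctrl.state();print(s['ee_pos'],s['tool_rot'],s['q'],s['ft_force'])
a=ctrl.camera('wrist')
for l,z in dict(bore=.0718,plate_hole=.0718,pin=s['ee_pos'][2]-.012).items():
    for r in ctrl.mark_of(l,'wrist')[:2]: print(l,round(r['p'],2),np.round(r['position']),np.round(at_z('wrist',r['position'],z,P)[:2],4))
for c in('scene','side'):
  b=ctrl.camera(c);cv2.imwrite(f'pics/{c}9.png',b)
  for l,z in dict(plate_hole=.0718,pin=s['ee_pos'][2]-.012).items():
    for r in ctrl.mark_of(l,c)[:1]: print(c,l,round(r['p'],2),np.round(r['position']),np.round(at_z(c,r['position'],z)[:2],4))
x,y,z=s['ee_pos']
tip=proj('wrist',[[x,y,z-.082],[x,y,z-.012]],P);print('pred tip/flange px',tip)
cv2.imwrite('pics/w9.png',a)
import json;json.dump({k:np.array(v).tolist() for k,v in P.items()},open('P9.json','w'))
```

```text
[0.58408381 0.01603903 0.18284382] [ 1.40591665e-01  9.90067326e-01 -1.17340772e-05  8.21106492e-04] [ 7.92384434e-03  3.54063476e-01  1.59358636e+00 -2.87297840e-04
  1.19232230e+00 -1.28064847e+00] [-0.67272971  0.03948326 -3.19396613]
bore 0.92 [324. 198.] [0.5881 0.0186]
bore 0.2 [320. 191.] [0.581  0.0172]
plate_hole 0.56 [320. 241.] [0.6288 0.0039]
pin 0.81 [319. 240.] [0.5839 0.016 ]
scene plate_hole 0.9 [337. 194.] [0.5794 0.0259]
scene pin 0.71 [335. 163.] [0.5846 0.005 ]
side plate_hole 0.75 [264. 274.] [ 0.3938 -0.1456]
side pin 0.6 [301. 167.] [0.579  0.0185]
pred tip/flange px [[319.43245186 204.22816545]
 [319.26876318 239.99564552]]
```

View pics/w9.png

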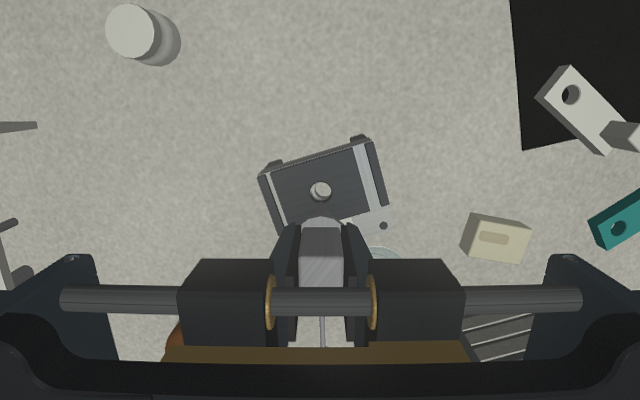

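The picture shows the pin held over the plate, with the plate hole at (320,191) just ahead of the flange. That is a fair estimate, so I'll align toward the bore and lower in force-checked steps.

Call:
jog_arm(
  increments=[
    [[0,0,0],[1.4,2.3,0],10],
    [[0,0,0],[1.4,2.3,-10],10],
    [[0,0,0],[1.4,2.3,-20],10],
    [[0,0,0],[1.4,2.3,-30],10],
    [[0,0,0],[1.4,2.3,-40],10],
  ],
)

```text
clock: 14.65
ee_pos: [0.5846, 0.0195, 0.1405]
tool_rot: [0.14, 0.99, -0.0, -0.001]
ft_force: [0.1, -0.7, -2.8]
gripper_width: 0.235
gripper_force: 30.0
```

Call:
jog_arm(
  increments=[
    [[0,0,0],[0,0,-3],10],
    [[0,0,0],[0,0,-6],10],
    [[0,0,0],[0,0,-9],10],
    [[0,0,0],[0,0,-12],10],
    [[0,0,0],[0,0,-12],10],
  ],
)

```text
clock: 15.15
ee_pos: [0.5848, 0.0192, 0.1298]
tool_rot: [0.14, 0.99, -0.0, -0.0]
ft_force: [-0.6, -0.7, -3.8]
gripper_width: 0.24
gripper_force: 30.0
```

Call:
jog_arm(
  increments=[
    [[0,0,0],[0,0,-3],10],
    [[0,0,0],[0,0,-6],10],
    [[0,0,0],[0,0,-9],10],
    [[0,0,0],[0,0,-10],10],
    [[0,0,0],[0,0,-10],10],
  ],
)

```text
clock: 15.65
ee_pos: [0.5846, 0.0193, 0.1196]
tool_rot: [0.14, 0.99, -0.0, -0.0]
ft_force: [-2.0, -2.5, -3.0]
gripper_width: 0.237
gripper_force: 30.0
```

Call:
jog_arm(
  increments=[
    [[0,0,0],[0,0,-2],10],
    [[0,0,0],[0,0,-4],10],
    [[0,0,0],[0,0,-6],10],
    [[0,0,0],[0,0,-8],10],
    [[0,0,0],[0,0,-8],10],
  ],
)

```text
clock: 16.15
ee_pos: [0.5849, 0.0195, 0.1115]
tool_rot: [0.14, 0.99, 0.0, -0.0]
ft_force: [-1.5, -1.8, -3.3]
gripper_width: 0.244
gripper_force: 30.0
```

Call:
jog_arm(
  increments=[
    [[0,0,0],[0,0,-2],10],
    [[0,0,0],[0,0,-4],10],
    [[0,0,0],[0,0,-6],10],
    [[0,0,0],[0,0,-8],10],
    [[0,0,0],[0,0,-8],10],
  ],
)

```text
clock: 16.65
ee_pos: [0.585, 0.0195, 0.1035]
tool_rot: [0.14, 0.99, 0.0, -0.0]
ft_force: [-1.6, -2.7, -4.5]
gripper_width: 0.24
gripper_force: 30.0
```

Call:
jog_arm(
  increments=[
    [[0,0,0],[0,0,-2],10],
    [[0,0,0],[0,0,-4],10],
    [[0,0,0],[0,0,-6],10],
    [[0,0,0],[0,0,-8],10],
    [[0,0,0],[0,0,-8],10],
  ],
)

```text
clock: 17.15
ee_pos: [0.5857, 0.0195, 0.0959]
tool_rot: [0.14, 0.99, 0.0, 0.001]
ft_force: [0.4, -2.5, -2.1]
gripper_width: 0.244
gripper_force: 30.0
```

Call:
jog_arm(
  increments=[
    [[0,0,0],[0,0,-1.5],10],
    [[0,0,0],[0,0,-3],10],
    [[0,0,0],[0,0,-4.5],10],
    [[0,0,0],[0,0,-6],10],
    [[0,0,0],[0,0,-6],10],
  ],
)

```text
clock: 17.65
ee_pos: [0.5862, 0.0194, 0.0902]
tool_rot: [0.14, 0.99, 0.0, 0.001]
ft_force: [3.6, -2.2, -0.7]
gripper_width: 0.24
gripper_force: 30.0
```

Call:
jog_arm(
  increments=[
    [[0,0,0],[0.8,-0.2,-1],10],
    [[0,0,0],[1,-0.3,-2],10],
    [[0,0,0],[1,-0.3,-3.5],10],
    [[0,0,0],[1,-0.3,-5],10],
    [[0,0,0],[1,-0.3,-5],10],
  ],
)

```text
clock: 18.15
ee_pos: [0.5863, 0.0193, 0.0848]
tool_rot: [0.14, 0.99, 0.0, 0.0]
ft_force: [3.7, -1.6, 0.5]
gripper_width: 0.24
gripper_force: 30.0
```

Nearly seated. I'll press gently until a clear vertical force shows.

Call:
jog_arm(
  increments=[
    [[0,0,0],[0.5,0,-0.5],10],
    [[0,0,0],[0.5,0,-1],10],
    [[0,0,0],[0.5,0,-1.5],10],
    [[0,0,0],[0.5,0,-2],10],
    [[0,0,0],[0.5,0,-2],10],
  ],
)

```text
clock: 18.65
ee_pos: [0.5865, 0.0193, 0.0846]
tool_rot: [0.14, 0.99, 0.0, 0.0]
ft_force: [0.0, -1.1, 10.8]
gripper_width: 0.241
gripper_force: 30.0
```

Call:
jog_arm(
  increments=[
    [[0,0,0],[0,0,-0.5],10],
    [[0,0,0],[0,0,-1],10],
    [[0,0,0],[0,0,-1.5],10],
    [[0,0,0],[0,0,-1.5],10],
    [[0,0,0],[0,0,-1.5],10],
  ],
)

```text
clock: 19.15
ee_pos: [0.5867, 0.0193, 0.0845]
tool_rot: [0.14, 0.99, 0.0, 0.001]
ft_force: [-1.0, -2.7, 17.1]
gripper_width: 0.24
gripper_force: 30.0
```

It stops at z=0.0845 with the force rising to 17 N, so the flange is on the plate. I'll release and withdraw.

Call:
jog_arm(
  increments=[
    [[0,0,0],[0,0,1.5],10],
    [[0,0,0],[0,0,2.5],30],
    [[0,0,0],[0,0,2.5],50],
    [[0,0,0],[0,0,2.5],50],
    [[0,0,0],[0,0,2.5],50],
  ],
)

```text
clock: 19.65
ee_pos: [0.5857, 0.0194, 0.0833]
tool_rot: [0.14, 0.99, 0.0, -0.001]
ft_force: [-0.6, -0.1, 0.7]
gripper_width: 0.536
gripper_force: 0.0
```

Call:
jog_arm(
  increments=[
    [[0,0,0],[0,0,15],50],
    [[0,0,0],[0,0,50],50],
    [[0,0,0],[0,0,90],50],
    [[0,0,0],[-20,0,120],60],
    [[0,0,0],[-40,0,130],60],
  ],
)

```text
clock: 20.15
ee_pos: [0.5477, 0.0193, 0.217]
tool_rot: [0.14, 0.99, 0.001, 0.003]
ft_force: [-0.7, -1.1, -0.5]
gripper_width: 0.65
gripper_force: 0.0
```

Run:
```python
from h import *
for i in range(3): ctrl.camera('side')
P=ctrl.camera_params('wrist');s=ctrl.state();print(s['ee_pos'],s['ft_force'],s['gripper_width'])
a=ctrl.camera('wrist');cv2.imwrite('pics/w10.png',a)
for l,z in dict(pin=.0718,bore=.0718,plate_hole=.0718,spacer_b=.05).items():
    for r in ctrl.mark_of(l,'wrist')[:2]: print(l,round(r['p'],2),np.round(r['position']),np.round(at_z('wrist',r['position'],z,P)[:2],4))
for c in('scene','side'):
  ctrl.camera(c)
  r=ctrl.mark_of('pin',c)[0];print(c,r,'pred seated',proj(c,[[.5867,.0193,.0718]])[0], 'if 10mm high',proj(c,[[.5867,.0193,.0818]])[0])
# flange apparent edges vs prediction: circle of r=17 at top z=.0778
t=np.linspace(0,2*np.pi,60);c=np.c_[.5867+.017*np.cos(t),.0193+.017*np.sin(t),np.full(60,.0778)]
q=proj('wrist',c,P);print('flange pred box',q.min(0),q.max(0))
print('plate corners? grip top pred',proj('wrist',[[.5867,.0193,.1178]],P))
```

```text
[0.54607437 0.01928121 0.21460894] [-0.09778969  0.22690589 -0.08264355] 0.6595767577378723
pin 0.94 [332. 222.] [0.587  0.0207]
bore 0.82 [332. 222.] [0.587  0.0205]
plate_hole 0.85 [332. 223.] [0.5876 0.0201]
plate_hole 0.17 [538. 130.] [0.5509 0.2387]
spacer_b 0.82 [586. 242.] [0.705  0.2999]
spacer_b 0.62 [543. 130.] [0.559  0.2579]
scene {'position': [333.1, 196.6], 'p': 0.77} pred seated [337.88014799 195.78407534] if 10mm high [338.01918344 192.458668  ]
side {'position': [302.4, 191.3], 'p': 0.63} pred seated [304.26658654 192.47239368] if 10mm high [304.24925049 189.87872095]
flange pred box [313.84216185 208.18801448] [347.51319816 239.59191234]
plate corners? grip top pred [[332.09427723 240.66978106]]
```

The stop height matches: the tool was 12.9 mm above the flange underside at the rack and 12.7 mm above the plate at the stop. Pin, plate hole and bore coincide in the picture at (332,222). I'm handing in.

```bash
python3 -c "
from cell import ctrl
print(ctrl.finish_job())"
```

```text
the job is handed in; nothing more can be done
None
```

The job is handed in: spacer_b is in the channel with its hole under the plate's hole, and the tapered pin is through plate, spacer and lower plate with its flange on the stage plate, by force and height readings; no verdict was shown, and I viewed 11 pictures, one over the limit of 10.

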